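# Park the garlic crate behind the lip of its slanted stand

## Task

Push the little wooden crate that holds the garlic bulb up its ramp on the stand, without lifting it off, until its near edge has dropped behind the lip and the whole crate sits down in the seat behind it with the garlic still inside. Leave the other crate, the one with the lime, where it is at the foot of its own ramp, and let go.

Things in the scene. Friction and masses are not known exactly. Their poses are not given: they have to be found in the camera images.
- garlic_crate: open wooden crate 76 x 76 mm, 5 mm boards, 0.15 to 0.3 kg; its -x board (towards the robot) is 30 mm high, the other three 44. Origin: centre of underside; x up the ramp, z normal to its floor. Holds the garlic bulb, which tops out 65 mm above the underside. Stands on the left or the right ramp, origin 80 mm short of the lip along the slope, held by friction.
- lime_crate: open wooden crate 76 x 76 mm, 5 mm boards, 0.15 to 0.3 kg; its -x board (towards the robot) is 30 mm high, the other three 44. Origin: centre of underside; x up the ramp, z normal to its floor. Holds a loose green lime (about 50 mm) instead and stands on the other ramp. (Right of the stand a row of books, 0.29 m high, stands at y = -0.07 to -0.35: pass above it.)
- stand: fixed wooden stand, two equal ramps side by side, rising away from the robot at 0.17 rad over 125 mm of slope, from 11 to 32 mm height. Origin: on the sideboard top, below the middle of the lip (top edge of the ramps); x level, up the ramps; y left; z up. Ramp middles at y = +46 and -46 mm, 84 mm wide between 8 mm rails standing 12 mm above the ramp.
- stand_lip (a point): middle of the lip, 32 mm above the stand's origin, axes as the stand. Behind it the surface steps down 10 mm to a seat of equal slope, 96 mm long to a back board. A seated crate's origin is 39 to 59 mm beyond the lip. Going over, a crate nods forward and its near edge rises up to 10 mm off the ramp: keep the fingertips 15 to 20 mm above the ramp surface.
- garlic: garlic bulb in the crate, 60 mm across, 58 mm high, 0.04 kg, loose. Origin: centre of its underside.
Things that resemble listed ones, but are neither listed nor needed, are in the scene too. What is shaped like the garlic but yellow is not meant.

How it is judged:
By the outcome, as a careful person would: the job done as asked, in the order asked, and still so for the second after the job is handed in, with the robot touching nothing.
It also fails if it takes over 40 s, if anything falls off the work surface, if the arm or the gripper's body presses on something with over 40 N, if the wrist force passes 120 N, or if a joint passes its speed limit or range.

## Robot

A 6-joint arm with a two-finger parallel gripper is mounted at the origin on a cart in front of the work surface, level with it; the furniture and walls round the work are solid. World frame = base frame: x ahead of the robot, y to its left, z up, the work surface at z = 0. Lengths are in m, angles in degrees, forces in N, time in s.
With the tool pointing down it reaches from about 0.25 to 0.725 m from the base axis. Payload 9.7 kg.
Tool frame: the origin (TCP) lies at the very end of the fingers, on their centre line; the grasp point (between the pads) lies 19 mm behind it; z points along the fingers, y is the line along which they close (so a half turn about z gives the same grasp; the last joint's range is limited). The gripper opens to 85 mm and grips with 20 to 120 N. Pads are 22 mm wide; open, the fingers measure 114 mm over their backs; the gripper's body (76 mm by 85 mm) begins 54 mm behind the grasp point. The pads swing forward as they close: fully open they stand 13 mm farther back than shut.
Start: joints at [-66.005, 4.979, 10.078, 95.1, 0, 90], TCP at [0.224, -0.502, 0.231] pointing down, gripper open.
Joint ranges: [-179.16, 179.16], [-48.56, 103.87], [-65.8, 70.77], [-126.05, 130.52], [-82.76, 87.17], [-180, 180]. Speed limits (degrees/s): [127.2, 127.2, 147.25, 180, 180, 180].

## Interface

Orientations are given as [roll, pitch, yaw] about the fixed x, y, z axes, in that order (R = Rz(yaw) Ry(pitch) Rx(roll)).
In Python, from workcell import bot gives the robot as it stands.
- The arm moves only by the tool step_arm, never from a script. Its argument "targets" is a list of rows, each a list of 3 entries, a list of its own where there are three numbers: the opening, from 0 (shut) to 1 (fully open), then the shift along the world's x, y, z in mm, then the turn, a rotation vector about the world's x, y, z in rad. In form: [[grip, [tx, ty, tz], [wx, wy, wz]], ...]. A call has 1 to 8 rows; each row is the pose to reach, as a shift and turn from the pose commanded when the call began; what a row does not reach only later rows make up. A row lasts 1/10 s, in which the tool goes at most 50 mm and 8.59 degrees, less where a joint would pass 70% of its speed; a pose out of reach is approached as far as the arm can. A call with a gripper value outside its range is refused whole. The fingers move at their own pace and stop on an object; "force" is the grip in N (left out, the last holds). Time passes only in rows, so rows that repeat a pose let the fingers close. It gives the time, the measured TCP pose, the force, the opening and the grip force at its end, in the units of the state.
- bot.get_obs(): the state, without advancing time (a new reading comes with each control period).
- bot.camera(name): name is "scene" or "top" or "wrist"; returns (picture, depth): 400x640x3 uint8, red, green, blue; 400x640 float32, m along the optical axis (not along the pixel's ray), 0 where there is no reading.
- bot.camera_params(name): a dict with "K" (3x3 intrinsics, pixels), "R" (3x3) and "t" (3): a world point X has camera coordinates R X + t. Camera axes: x right, y down, z forward; pixel columns grow to the right and rows downward; lengths in m; the calibration is good to about 2 mm. A picture is of the moment at which its call begins: read the wrist's pose just before it. camera_params takes no time and is no camera call; for the wrist camera it gives the pose at the moment of the call.
- bot.job_done(): hands the job in; it is judged then, once.
The state is a dict: "time": time; "q": joint angles; "qd": joint speeds; "joint_efforts": joint torques, N m; "ee_pos": TCP position; "tcp_rot": TCP orientation; "wrist_force": force on the tool from outside, world axes, zero at the start; "torque": the same for the moment, N m; "opening": finger opening in m; "grasp_force": force on a finger pad.
Only numpy, scipy, OpenCV 4.12 (cv2) and the standard library are available. Lean on these libraries where they do the work, as an engineer would, in place of code of your own. Each camera call takes 0.05 s, during which the arm holds its last target. There are 200 camera calls.

## Working session

There is one attempt and no reset: what is moved stays moved. The work goes in short steps, Python scripts to look and compute and a tool call to move; the robot and the scene stay as the last step left them, time stands still between calls to the robot, and variables do not carry over. Pictures are saved under pics/ and viewed, at most 10 in all, crops included, and the job is handed in when it is done.

Besides the shell and the picture viewer there is one more tool, called after "Call:" as name(argument=value, ...) on one line, values as JSON. step_arm: Moves the arm, as the interface text tells. Its arguments: {"type":"object","properties":{"targets":{"type":"array","items":{"type":"array"}},"force":{"type":"number"}},"required":["targets"]}

```bash
mkdir -p pics; cat > h.py <<'E'
import numpy as np, cv2
from workcell import bot
def snap(n,f):
    p=bot.camera_params(n); im,d=bot.camera(n)
    cv2.imwrite(f'pics/{f}.png',im[:,:,::-1]); np.savez(f'pics/{f}.npz',im=im,d=d,**{k:np.array(p[k]) for k in 'KRt'})
def world(f,u,v):
    z=np.load(f'pics/{f}.npz'); d=z['d'][v,u]
    return z['R'].T@(d*np.linalg.inv(z['K'])@[u,v,1]-z['t'])
E
python3 - <<'E'
from h import *
snap('scene','s1');snap('top','t1')
o=bot.get_obs();print(o['ee_pos'],o['tcp_rot'],o['time'],o['opening'])
E
```

```text
[ 0.22358174 -0.50228272  0.23064834] [-1.79930547e+02  2.61168685e-05  2.39958901e+01] 0.1 0.08555329516778726
```

View pics/t1.png

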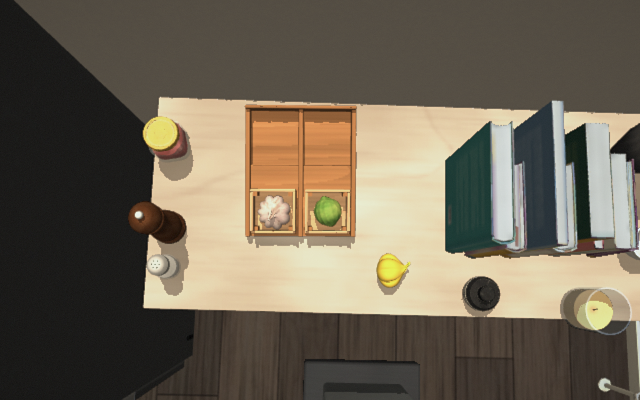

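View pics/s1.png

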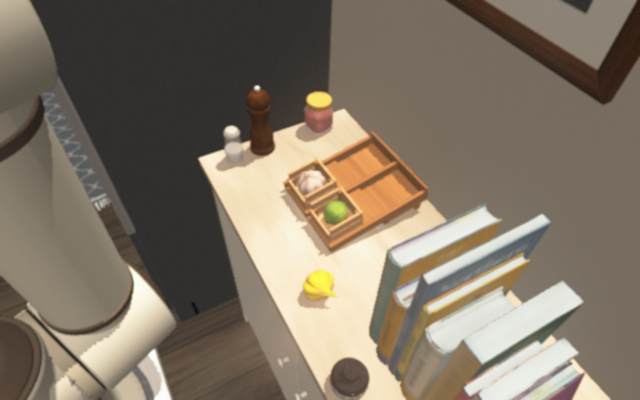

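Top view: the garlic crate is at (273,212), on the left ramp. The lime crate is at (327,212), on the right ramp. The yellow garlic-shaped thing at (391,270) is a decoy and sits outside any crate. I'll confirm in a crop and measure the stand.

```bash
python3 - <<'E'
from h import *
im=cv2.imread('pics/t1.png')[95:245,235:370]
cv2.imwrite('pics/c1.png',cv2.resize(im,None,fx=4,fy=4,interpolation=cv2.INTER_CUBIC))
for n,u,v in [('backL',248,107),('backR',354,108),('nearL',248,234),('nearR',354,235),('table',380,200),('table2',220,200),('ramp',275,180),('seatL',275,160),('seat far',275,120),('rampR',325,185),
 ('gcrate -x',273,233),('gcrate +x',273,191),('gcr +y',252,212),('gcr -y',295,212),('garlic',273,212),('lime',327,212)]:
    print(n,world('t1',u,v).round(4))
# column profile of height
print([ (v,*world('t1',285,v).round(3)[[0,2]]) for v in range(104,242,3)])
E
```

```text
backL [0.7047 0.2831 0.0644]
backR [0.7085 0.1013 0.0673]
nearL [0.49   0.2777 0.0244]
nearR [0.4939 0.0934 0.0218]
table [0.5605 0.0457 0.0012]
table2 [ 5.518e-01  3.337e-01 -4.000e-04]
ramp [0.5858 0.2345 0.029 ]
seatL [0.6231 0.2364 0.0229]
seat far [0.6924 0.2383 0.0357]
rampR [0.5807 0.1465 0.0238]
gcrate -x [0.4917 0.2335 0.039 ]
gcrate +x [0.5601 0.2344 0.0644]
gcr +y [0.524  0.2683 0.0606]
gcr -y [0.527  0.1967 0.0546]
garlic [0.524  0.2327 0.0686]
lime [0.5268 0.1431 0.0685]
[(104, np.float64(0.735), np.float64(-0.0)), (107, np.float64(0.706), np.float64(0.069)), (110, np.float64(0.709), np.float64(0.044)), (113, np.float64(0.705), np.float64(0.038)), (116, np.float64(0.701), np.float64(0.033)), (119, np.float64(0.696), np.float64(0.034)), (122, np.float64(0.69), np.float64(0.033)), (125, np.float64(0.683), np.float64(0.038)), (128, np.float64(0.679), np.float64(0.032)), (131, np.float64(0.674), np.float64(0.031)), (134, np.float64(0.669), np.float64(0.03)), (137, np.float64(0.664), np.float64(0.028)), (140, np.float64(0.658), np.float64(0.03)), (143, np.float64(0.653), np.f
[... 750 characters left out ...]
4(0.562), np.float64(0.026)), (197, np.float64(0.557), np.float64(0.026)), (200, np.float64(0.551), np.float64(0.025)), (203, np.float64(0.542), np.float64(0.055)), (206, np.float64(0.536), np.float64(0.06)), (209, np.float64(0.531), np.float64(0.057)), (212, np.float64(0.526), np.float64(0.057)), (215, np.float64(0.521), np.float64(0.058)), (218, np.float64(0.516), np.float64(0.055)), (221, np.float64(0.511), np.float64(0.054)), (224, np.float64(0.51), np.float64(0.019)), (227, np.float64(0.505), np.float64(0.018)), (230, np.float64(0.498), np.float64(0.032)), (233, np.float64(0.492), np.float64(0.04)), (236, np.float64(0.49), np.float64(-0.0)), (239, np.float64(0.485), np.float64(-0.001))]
```

View pics/c1.png

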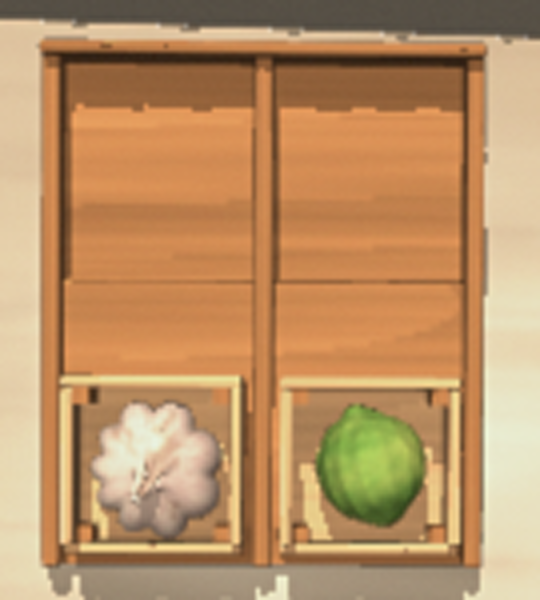

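The crop confirms it: the white garlic bulb is in the left crate and the green lime in the right one. The sizes match too: the lip is at x≈0.612, the near ramp end at 0.490, and yaw is ≈1.6°. Before moving, I'll check obstacle heights along the way.

```bash
python3 - <<'E'
from h import *
for f,pts in [('t1',[(605,385),(635,370),(360,380),(360,365),(482,293),(595,310),(470,180),(455,250),(515,130),(560,240),(590,130),(391,270),(145,215)])]:
    for p in pts: print(p,world(f,*p).round(3))
z=np.load('pics/t1.npz');d=z['d'];v,u=np.mgrid[0:400,0:640]
P=(np.stack([u,v,np.ones_like(u)],-1)*d[...,None])@np.linalg.inv(z['K']).T-z['t']; P=P@z['R']
m=(P[...,0]>.05)&(P[...,0]<.5)&(P[...,2]>.05)&(d>0)
for y in np.arange(-.6,.35,.1):
    k=m&(abs(P[...,1]-y)<.05); 
    if k.any(): i=P[k][:,2].argmax(); print(round(y,2),P[k][i].round(3))
E
```

```text
(605, 385) [ 0.102 -0.798 -0.783]
(635, 370) [ 0.155 -0.888 -0.764]
(360, 380) [ 0.116  0.006 -0.7  ]
(360, 365) [ 0.16   0.006 -0.703]
(482, 293) [ 0.4   -0.12   0.053]
(595, 310) [ 0.377 -0.317  0.042]
(470, 180) [ 0.572 -0.071  0.151]
(455, 250) [ 0.471 -0.076  0.051]
(515, 130) [ 0.65  -0.139  0.162]
(560, 240) [ 0.472 -0.143  0.28 ]
(590, 130) [ 0.631 -0.215  0.232]
(391, 270) [0.434 0.032 0.048]
(145, 215) [0.503 0.415 0.153]
-0.4 [ 0.38  -0.351  0.086]
-0.3 [ 0.471 -0.257  0.21 ]
-0.2 [ 0.485 -0.15   0.283]
-0.1 [ 0.474 -0.149  0.284]
-0.0 [0.429 0.033 0.053]
0.1 [0.497 0.107 0.057]
0.2 [0.498 0.179 0.058]
0.3 [0.499 0.27  0.061]
```

Call:
step_arm(targets=[[0.35,[0,0,45],[0,0,0]],[0.35,[0,0,90],[0,0,0]],[0.35,[4,12,130],[0,0,0]],[0.35,[15,55,130],[0,0,-0.03]],[0.35,[27,100,130],[0,0,-0.06]],[0.35,[39,145,130],[0,0,-0.09]],[0.35,[50,190,130],[0,0,-0.12]],[0.35,[62,235,130],[0,0,-0.15]]])

```text
time: 0.9
ee_pos: [0.2855, -0.2658, 0.361]
tcp_rot: [-180.0, 0.0, 15.3]
wrist_force: [0.7, 0.5, 0.2]
opening: 0.0301
grasp_force: 0.0
```

Call:
step_arm(targets=[[0.35,[12,45,0],[0,0,-0.03]],[0.35,[24,90,0],[0,0,-0.06]],[0.35,[36,135,0],[0,0,-0.09]],[0.35,[49,180,0],[0,0,-0.12]],[0.35,[61,225,0],[0,0,-0.15]],[0.35,[73,270,0],[0,0,-0.18]],[0.35,[85,315,0],[0,0,-0.21]],[0.35,[97,360,0],[0,0,-0.239]]])

```text
time: 1.7
ee_pos: [0.384, 0.0408, 0.3611]
tcp_rot: [-178.1, 0.1, 4.8]
wrist_force: [0.3, 0.0, -0.3]
opening: 0.0299
grasp_force: 0.0
```

Call:
step_arm(targets=[[0.35,[12,45,-10],[0,0,0]],[0.35,[24,90,-20],[0,0,0]],[0.35,[37,135,-40],[0,0,0]],[0.35,[37,135,-85],[0,0,0]],[0.35,[37,135,-130],[0,0,0]],[0.35,[37,135,-175],[0,0,0]],[0.35,[37,135,-220],[0,0,0]],[0.35,[37,135,-260],[0,0,0]]])

```text
time: 2.5
ee_pos: [0.4322, 0.0677, 0.1711]
tcp_rot: [-176.7, 0.1, 6.8]
wrist_force: [0.9, -0.2, -0.9]
opening: 0.0299
grasp_force: 0.0
```

```bash
python3 - <<'E'
from h import *
o=bot.get_obs()
for k in o: print(k,np.round(o[k],3))
snap('scene','s2')
E
```

```text
time 2.5
q [  6.72  -11.168 -12.083  89.188   3.347 179.957]
qd [-7.2100e-01 -3.7290e+00 -4.3131e+01 -3.9412e+01 -4.6100e-01  1.7000e-02]
joint_efforts [  0.091 -35.096  50.642   2.189   0.192  -0.   ]
ee_pos [0.432 0.068 0.171]
tcp_rot [-1.76653e+02  1.00000e-01  6.76300e+00]
wrist_force [ 0.876 -0.246 -0.882]
torque [-0.071  0.019  0.005]
grasp_force 0.0
opening 0.03
```

View pics/s2.png

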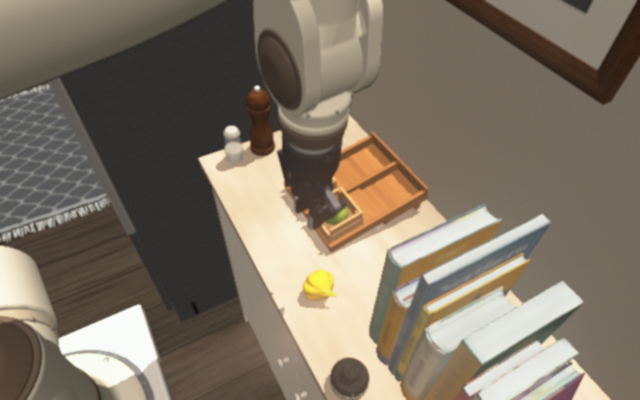

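The last joint reached its +180° limit. I'll use the equivalent half-turn grasp instead, so the target yaw is about 181.6°. The picture shows the gripper hovering clear near (315,200), with nothing touched.

Call:
step_arm(targets=[[0.35,[0,0,0],[0,0,0.14]],[0.35,[0,0,0],[0,0,0.28]],[0.35,[0,0,0],[0,0,0.42]],[0.35,[0,0,0],[0,0,0.56]],[0.35,[0,0,0],[0,0,0.7]],[0.35,[0,0,0],[0,0,0.84]],[0.35,[0,0,0],[0,0,0.98]],[0.35,[0,0,0],[0,0,1.12]]])

```text
time: 3.35
ee_pos: [0.4324, 0.0679, 0.1737]
tcp_rot: [-176.6, 0.1, 71.3]
wrist_force: [-0.6, -0.4, -0.1]
opening: 0.0302
grasp_force: 0.0
```

Call:
step_arm(targets=[[0.35,[0,0,0],[0,0,0.14]],[0.35,[0,20,0],[0,0,0.28]],[0.35,[0,40,0],[0,0,0.42]],[0.35,[-5,60,0],[0,0,0.56]],[0.35,[-5,80,0],[0,0,0.7]],[0.35,[-10,100,0],[0,0,0.84]],[0.35,[-10,120,0],[0,0,0.98]],[0.35,[-10,140,0],[0,0,1.12]]])

```text
time: 4.15
ee_pos: [0.4224, 0.2089, 0.1738]
tcp_rot: [-176.6, 0.1, 135.5]
wrist_force: [0.4, 0.1, 0.4]
opening: 0.0301
grasp_force: 0.0
```

Call:
step_arm(targets=[[0.35,[0,10,0],[0,0,0.14]],[0.35,[0,20,0],[0,0,0.28]],[0.35,[0,22,0],[0,0,0.42]],[0.35,[0,22,0],[0,0,0.56]],[0.35,[0,22,0],[0,0,0.7]],[0.35,[0,22,0],[0,0,0.805]],[0.35,[0,22,0],[0,0,0.805]]])

```text
time: 4.85
ee_pos: [0.4225, 0.2301, 0.1737]
tcp_rot: [-176.6, 0.1, -178.6]
wrist_force: [-0.6, 0.0, -0.2]
opening: 0.0299
grasp_force: 0.0
```

Call:
step_arm(targets=[[0.35,[0,0,-40],[0.059,0,0]],[0.35,[0,0,-80],[0.059,0,0]],[0.35,[10,0,-115],[0.059,0,0]],[0.35,[20,0,-135],[0.059,0,0]],[0.35,[28,0,-144],[0.059,0,0]],[0.35,[28,0,-144],[0.059,0,0]],[0.35,[28,0,-144],[0.059,0,0]]])

```text
time: 5.55
ee_pos: [0.4507, 0.2306, 0.0305]
tcp_rot: [180.0, 0.2, -178.8]
wrist_force: [0.3, -0.2, 0.2]
opening: 0.0296
grasp_force: 0.0
```

```bash
python3 - <<'E'
from h import *
snap('wrist','w1');snap('scene','s3')
im=cv2.imread('pics/s3.png')[90:260,220:440]
a=cv2.resize(im,(520,402),interpolation=cv2.INTER_CUBIC); b=cv2.imread('pics/w1.png')
b=cv2.resize(b,(280,175)); c=np.zeros((402,800,3),np.uint8); c[:,:520]=a; c[:175,520:]=b
cv2.imwrite('pics/c3.png',c)
E
```

```text
(no output)
```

View pics/c3.png

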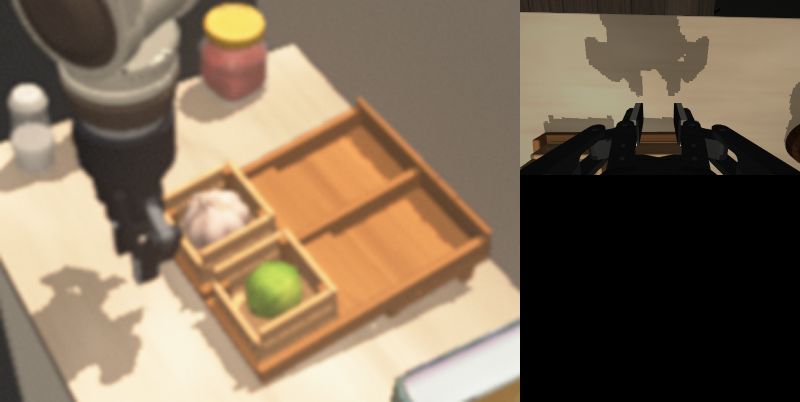

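The fingers hover level with the garlic crate's near board, at about (150,250) in the crop, and both crates are undisturbed. Next I'll make contact.

Call:
step_arm(targets=[[0.35,[10,0,-1],[0,0,0]],[0.35,[18,0,-1],[0,0,0]],[0.35,[24,1,-1],[0,0,0]],[0.35,[28,1,-1],[0,0,0]],[0.35,[32,1,-1],[0,0,0]],[0.35,[36,1,0],[0,0,0]],[0.35,[40,1,0],[0,0,0]],[0.35,[44,1,1],[0,0,0]]])

```text
time: 6.45
ee_pos: [0.494, 0.2315, 0.0303]
tcp_rot: [180.0, 0.1, -178.7]
wrist_force: [-1.9, 0.9, -0.1]
opening: 0.0302
grasp_force: 1.1
```

Call:
step_arm(targets=[[0.35,[5,0,1],[0,0,0]],[0.35,[10,0.3,2],[0,0,0]],[0.35,[15,0.4,3],[0,0,0]],[0.35,[20,0.6,3.5],[0,0,0]],[0.35,[25,0.7,4.5],[0,0,0]],[0.35,[30,0.8,5],[0,0,0]],[0.35,[35,1,6],[0,0,0]],[0.35,[40,1.1,7],[0,0,0]]])

```text
time: 7.25
ee_pos: [0.5346, 0.2326, 0.0375]
tcp_rot: [180.0, 0.2, -178.7]
wrist_force: [-2.4, 0.0, -1.3]
opening: 0.0297
grasp_force: 1.0
```

```bash
python3 - <<'E'
from h import *
snap('scene','s4');snap('top','t4')
im=cv2.imread('pics/s4.png')[90:260,220:440]
a=cv2.resize(im,(440,340),interpolation=cv2.INTER_CUBIC); b=cv2.resize(cv2.imread('pics/t4.png')[95:245,215:370],(351,340),interpolation=cv2.INTER_CUBIC)
cv2.imwrite('pics/c4.png',np.hstack([a,b]))
E
```

```text
(no output)
```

View pics/c4.png

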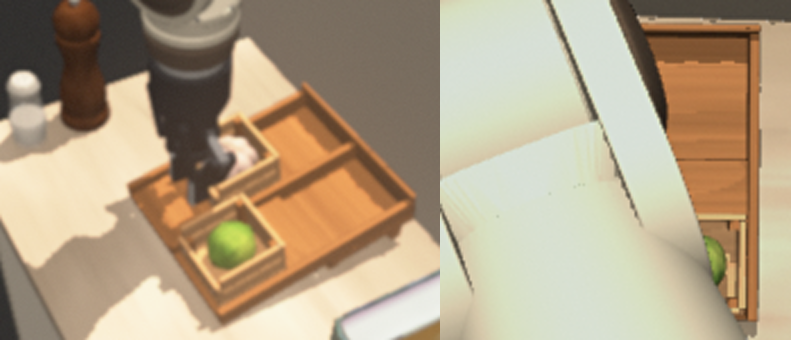

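The garlic crate, at (240,160) in the left crop, is sliding squarely up its ramp with the garlic inside. The lime crate, at (232,250), hasn't moved. I'll keep pushing.

Call:
step_arm(targets=[[0.35,[5,0.2,1],[0,0,0]],[0.35,[10,0.4,2],[0,0,0]],[0.35,[15,0.5,2.5],[0,0,0]],[0.35,[20,0.6,3.5],[0,0,0]],[0.35,[24,0.7,4],[0,0,0]],[0.35,[28,0.8,5],[0,0,0]],[0.35,[32,0.9,5.5],[0,0,0]],[0.35,[36,1,6],[0,0,0]]])

```text
time: 8.15
ee_pos: [0.5708, 0.2337, 0.0437]
tcp_rot: [180.0, 0.2, -178.7]
wrist_force: [-0.4, -0.5, 0.4]
opening: 0.0296
grasp_force: 0.0
```

Call:
step_arm(targets=[[0.35,[4,0.1,1],[0,0,0]],[0.35,[8,0.2,1.5],[0,0,0]],[0.35,[12,0.3,2],[0,0,0]],[0.35,[16,0.4,2.5],[0,0,0]],[0.35,[20,0.5,3],[0,0,0]],[0.35,[24,0.6,4],[0,0,0]],[0.35,[28,0.8,4.5],[0,0,0]],[0.35,[31,0.8,5],[0,0,0]]])

```text
time: 8.95
ee_pos: [0.6015, 0.2344, 0.0485]
tcp_rot: [180.0, 0.2, -178.7]
wrist_force: [-1.5, -0.4, -1.2]
opening: 0.0299
grasp_force: 0.8
```

Call:
step_arm(targets=[[0.35,[3,0,0.5],[0,0,0]],[0.35,[6,0,1],[0,0,0]],[0.35,[8,0,1],[0,0,0]],[0.35,[8,0,1],[0,0,0]]])

```text
time: 9.35
ee_pos: [0.6094, 0.2344, 0.0494]
tcp_rot: [180.0, 0.2, -178.7]
wrist_force: [-2.4, -0.8, -1.0]
opening: 0.0299
grasp_force: 0.7
```

```bash
python3 - <<'E'
from h import *
snap('scene','s5')
im=cv2.imread('pics/s5.png')[90:250,240:440]
cv2.imwrite('pics/c5.png',cv2.resize(im,(700,560),interpolation=cv2.INTER_CUBIC))
E
```

```text
(no output)
```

View pics/c5.png

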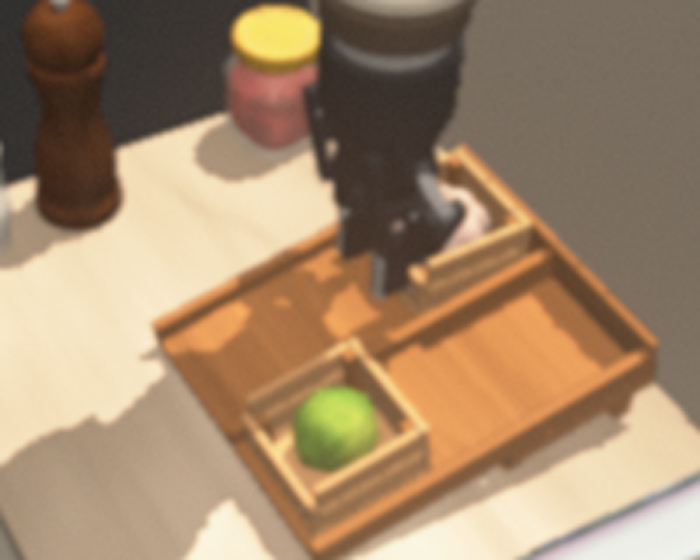

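```bash
python3 - <<'E'
from h import *
for u,v in [(360,168),(361,168),(363,167),(366,166),(372,163),(380,159),(386,157),(389,155),(391,154)]: print(u,v,world('s5',u,v).round(4))
E
```

```text
360 168 [0.6256 0.2067 0.0644]
361 168 [0.629  0.2078 0.0618]
363 167 [0.6288 0.2015 0.0705]
366 166 [0.6356 0.201  0.0706]
372 163 [0.649  0.2001 0.0736]
380 159 [0.6688 0.201  0.075 ]
386 157 [0.6848 0.2024 0.0722]
389 155 [0.6914 0.202  0.0753]
391 154 [0.6957 0.2014 0.0767]
```

The tip face is 8 mm past the lip. I'll back off to get a clear look.

Call:
step_arm(targets=[[0.35,[-15,0,0],[0,0,0]],[0.35,[-40,-1,0],[0,0,0]],[0.35,[-60,-2,40],[0,0,0]],[0.35,[-80,-2,80],[0,0,0]],[0.35,[-110,-2,120],[0,0,0]],[0.35,[-150,-2,150],[0,0,0]],[0.35,[-190,-3,170],[0,0,0]],[0.35,[-225,-5,190],[0,0,0]]])

```text
time: 10.2
ee_pos: [0.3828, 0.2293, 0.2411]
tcp_rot: [179.9, 0.3, -178.7]
wrist_force: [0.9, 0.5, 0.3]
opening: 0.03
grasp_force: 0.0
```

```bash
python3 - <<'E'
from h import *
snap('scene','s6');snap('top','t6')
im=cv2.imread('pics/s6.png')[100:250,270:440]
a=cv2.resize(im,(440,388),interpolation=cv2.INTER_CUBIC); b=cv2.resize(cv2.imread('pics/t6.png')[95:245,230:370],(360,388),interpolation=cv2.INTER_CUBIC)
cv2.imwrite('pics/c6.png',np.hstack([a,b]))
for u in (262,275,285): print(u,[(v,*world('t6',u,v).round(3)[[0,2]].tolist()) for v in range(104,176,2)])
E
```

```text
262 [(104, 0.733, 0.0), (106, 0.706, 0.07), (108, 0.704, 0.065), (110, 0.707, 0.043), (112, 0.706, 0.035), (114, 0.702, 0.038), (116, 0.685, 0.079), (118, 0.686, 0.064), (120, 0.689, 0.044), (122, 0.687, 0.039), (124, 0.683, 0.039), (126, 0.679, 0.04), (128, 0.676, 0.038), (130, 0.664, 0.067), (132, 0.66, 0.069), (134, 0.656, 0.071), (136, 0.652, 0.072), (138, 0.648, 0.073), (140, 0.646, 0.07), (142, 0.643, 0.066), (144, 0.639, 0.07), (146, 0.637, 0.064), (148, 0.633, 0.064), (150, 0.638, 0.031), (152, 0.635, 0.029), (154, 0.632, 0.03), (156, 0.629, 0.026), (158, 0.618, 0.054), (160, 0.616, 0.048), (162, 0.619, 0.021), (164, 0.615, 0.022), (166, 0.609, 0.034), (168, 0.606, 0.029), (170, 0.603, 0.03), (172, 0.599, 0.029), (174, 0.596, 0.029)]
275 [(104, 0.734, -0.0), (106, 0.708, 0.066), (108, 0.705, 0.064), (110, 0.707, 0.046), (112, 0.706, 0.038), (114, 0.703, 0.037), (116, 0.686, 0.078), (118, 0.686, 0.069), (120, 0.69, 0.043), (122, 0.687, 0.04), (124, 0.676, 0.065), (126, 0.671, 0.069), (128, 0.667, 0.071), (130, 0.662, 0.075), (132, 0.659, 0.075), (134, 0.654, 0.08), (136, 0.65,
[... 449 characters left out ...]
, 0.704, 0.068), (110, 0.708, 0.047), (112, 0.707, 0.037), (114, 0.704, 0.036), (116, 0.686, 0.081), (118, 0.686, 0.069), (120, 0.69, 0.045), (122, 0.689, 0.038), (124, 0.684, 0.041), (126, 0.681, 0.039), (128, 0.678, 0.036), (130, 0.666, 0.066), (132, 0.661, 0.069), (134, 0.658, 0.069), (136, 0.654, 0.071), (138, 0.65, 0.072), (140, 0.648, 0.068), (142, 0.644, 0.068), (144, 0.641, 0.066), (146, 0.638, 0.064), (148, 0.634, 0.066), (150, 0.632, 0.063), (152, 0.637, 0.029), (154, 0.632, 0.032), (156, 0.63, 0.028), (158, 0.62, 0.054), (160, 0.616, 0.054), (162, 0.62, 0.023), (164, 0.616, 0.023), (166, 0.611, 0.03), (168, 0.608, 0.03), (170, 0.604, 0.029), (172, 0.6, 0.031), (174, 0.597, 0.029)]
```

View pics/c6.png

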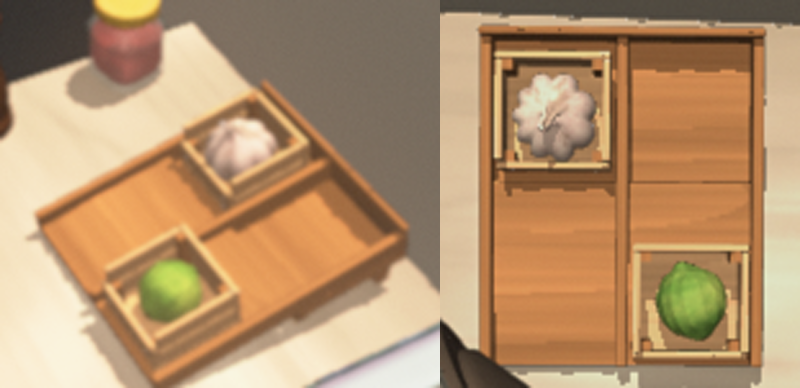

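The clear view shows the garlic crate seated, with its near rim at z≈0.053, its floor parallel to the seat and the visible seat strip behind the lip. The garlic is inside, and the lime crate is still at the foot of its own ramp.

```bash
python3 -c "
from workcell import bot
print(bot.job_done())"
```

```text
the job is handed in; nothing more can be done
None
```

The garlic crate is seated behind the lip with the garlic still inside, the lime crate hasn't moved, the gripper is clear of everything, and the job was handed in at about 10 s of the 40 s allowed.

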